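Index the tray carousel to its next hole

TASK

Bring the next compartment of the desk's tray carousel round to the barcode reader: press the carousel's thumb pad in to free its plunger, turn the carousel clockwise (seen from above) to the very next hole, and let the pad spring back up so that it is locked there. Only press and push, lift nothing: the small things must stay standing in their compartments, and the other things on the desk must be left where they are.

Things in the scene. Friction and masses are not known exactly. Their poses are not given: they have to be found in the camera images.
- turn (a joint): rotation of the tray carousel about its vertical axis: rad, 0 = the hole it starts locked in (play about 0.015 either way), grows clockwise seen from above; the six holes are 60 degrees (1.047 rad) apart. Once free it turns with about 1 to 3 N of push at the pad and stays where it is left
- press (a joint): travel of the spring thumb pad: m, 0 = up (locked if in a hole), 0.0125 = fully in; 3.4 N to start, 7.4 N fully in. Locked until about 0.010 in. Once turned 0.1 rad out of a hole the ring keeps the pad about 0.009 in, even when let go; when it comes within about 0.025 rad of the next hole with nothing pressing on it, it springs up and locks
- pad (a point): centre of the floor's upper face of the U-shaped aluminium thumb pad on the carousel's edge, 100 above the desk when up, 87.5 fully in; 130 from the carousel's axis; goes round with it. Floor 34 radially, 62 clear tangentially between two upturned end walls (5 thick, 22 above the floor) that a finger can push against to turn the carousel
- hub (a point): on the carousel's axis, at the top of its central boss (40 diameter), 86 above the desk. The carousel is a grey round tray, 220 diameter, with six wedge compartments: floor 56, dividers and rim 74 above the desk
- foot: fixed foot of the carousel: dark disc 316 diameter, 12 tall, origin on the carousel's axis at desk level. It carries a fixed steel ring with the six holes (outer diameter about 312, top 38 above the desk) and, along its +x, a barcode reader (top about 130 above the desk, 180 to 245 from the axis). The pad starts at its -x side
- stamp_mid (a point): small wooden hand stamp with a waisted handle, diameter 34, 44 tall, loose in a compartment of the carousel on its 56 high floor; this point is its centre, half-way up
- tape_mid (a point): small roll of tape lying flat, diameter 42, 19 tall, loose in a compartment of the carousel on its 56 high floor; this point is its centre, half-way up
- staples_mid (a point): small cardboard staple box 34 x 26 x 22 tall, loose in a compartment of the carousel on its 56 high floor; this point is its centre, half-way up
- ink_mid (a point): small ink jar, diameter 30, 42 tall, loose in a compartment of the carousel on its 56 high floor; this point is its centre, half-way up
- stapler: dark desk stapler 130 x 36 x 48 tall, loose on the desk beside the carousel; origin at the centre of its underside
- mug: white mug, diameter 80, 92 tall, loose on the desk beside the carousel; origin at the centre of its underside
- punch: steel paper punch 110 x 120, about 75 tall, loose on the desk beside the carousel; origin at the centre of its underside
- notes: paper note block 76 x 76 x 30 tall, loose on the desk beside the carousel; origin at the centre of its underside
Mind the look-alikes: they are no part of the job. Of the things that look like the part that bears ink_mid, the smaller one is meant.

How it is judged:
By the outcome, as a careful person would: the job done as asked, in the order asked, and still so for the second after the job is handed in, with the robot touching nothing.
It also fails if it takes over 45 s, if anything falls off the work surface, if the arm or the gripper's body presses on something with over 40 N, if the wrist force passes 120 N, or if a joint passes its speed limit or range.

ROBOT

A 6-joint arm with a two-finger parallel gripper is mounted at the origin on the work surface. World frame = base frame: x ahead of the robot, y to its left, z up, the work surface at z = 0. Lengths are in m, angles in degrees, forces in N, time in s.
With the tool pointing down it reaches from about 0.4 to 0.825 m from the base axis. Payload 7 kg.
Tool frame: the origin (TCP) lies midway between the tips of the shut fingers; the grasp point (between the pads) lies 19 mm behind it; z points along the fingers, y is the line along which they close (so a half turn about z gives the same grasp; the last joint's range is limited). The gripper opens to 88 mm and grips with 3 to 60 N. Pads are 19 mm wide; open, the fingers measure 130 mm over their backs; the gripper's body (78 mm by 193 mm) begins 47 mm behind the grasp point.
Start: joints at [86.809, 20.546, 0.682, 0, -70.136, -16.507], TCP at [0.228, 0.635, 0.227] pointing down, gripper open.
Joint ranges: [-176.03, 176.03], [-82.01, 121.73], [-58.28, 71.71], [-173.87, 95.51], [-174.79, -0.11], [-173.66, 173.66]. Speed limits (degrees/s): [136.94, 136.94, 172.46, 180, 180, 180].

INTERFACE

Orientations are given as [roll, pitch, yaw] about the fixed x, y, z axes, in that order (R = Rz(yaw) Ry(pitch) Rx(roll)).
In Python, from plant import telemetry, viewer, workorder gives the robot as it stands. The module is installed in compiled form; this text tells all that it offers.
- The arm moves only by the tool carry_out, never from a script. Its argument "rows" is a list of rows, each a list of 6 numbers: the shift along the tool's x, y, z in m, then the turn, a rotation vector about the tool's x, y, z in rad. In form: [[tx, ty, tz, ax, ay, az], ...]. A call has 1 to 8 rows; each row is the pose to reach, as a shift and turn from the pose commanded when the call began, along the tool's axes at that moment; what a row does not reach only later rows make up. A row lasts 1/8 s, in which the tool goes at most 62.5 mm and 10.7 degrees, less where a joint would pass 70% of its speed; a pose out of reach is approached as far as the arm can. A call with a gripper value outside its range is refused whole. "grip" is the gripper's target within -1 to 1 (fully open at 1, half-way at 0, shut at -1), set as the call begins (left out, the last holds). The fingers move at their own pace and stop on an object; the grip force is fixed at half the most. Time passes only in rows, so rows that repeat a pose let the fingers close. It gives the time, the measured TCP pose, the force, the opening and the grip force at its end, in the units of the state.
- telemetry.get_obs(): the state, without advancing time (a new reading comes with each control period).
- viewer.snapshot(name): name is "side" or "top" or "wrist"; returns the picture (420x560x3 uint8, red, green, blue); there is no depth.
- viewer.camera_info(name): a dict with "intrinsics" (3x3 intrinsics, pixels), "k1" (the pictures are not rectified: a ray, as slopes to the right and down, at radius r is drawn at 1 + k1 r^2 times it, then the intrinsics apply), "extrinsics" (4x4, takes a point from camera to world coordinates); the wrist camera has in their place "tool_from_camera" (4x4, takes a point from camera to tool coordinates, whose origin is the TCP and whose axes are the flange's). Camera axes: x right, y down, z forward; pixel columns grow to the right and rows downward; lengths in m; the calibration is good to about 2 mm. A picture is of the moment at which its call begins: read the wrist's pose just before it. camera_info takes no time and is no camera call.
- workorder.close_job(): hands the job in; it is judged then, once.
The state is a dict: "clock": time; "joint_pos": joint angles; "qvel": joint speeds; "tau": joint torques, N m; "tool_pos": TCP position; "orientation": TCP orientation; "force": force on the tool from outside, world axes, zero at the start; "moment": the same for the moment, N m; "opening": finger opening in m; "gripper_force": force on a finger pad.
Only numpy, scipy, OpenCV 4.12 (cv2) and the standard library are available. Lean on these libraries where they do the work, as an engineer would, in place of code of your own. Each camera call takes 0.05 s, during which the arm holds its last target. There are 200 camera calls.

## Working session

There is one attempt and no reset: what is moved stays moved. The work goes in short steps, Python scripts to look and compute and a tool call to move; the robot and the scene stay as the last step left them, time stands still between calls to the robot, and variables do not carry over. Pictures are saved under pics/ and viewed, at most 10 in all, crops included, and the job is handed in when it is done.

Besides the shell and the picture viewer there is one more tool, called after "Emit:" as name(argument=value, ...) on one line, values as JSON. carry_out: Moves the arm, as the interface text tells. Its arguments: {"type":"object","properties":{"rows":{"type":"array"},"grip":{"type":"number"}},"required":["rows"]}

```bash
mkdir -p pics; cat > h.py <<'E'
import numpy as np, cv2
from plant import telemetry, viewer, workorder
from scipy.spatial.transform import Rotation as R
def save(name,f):
    im=viewer.snapshot(name); cv2.imwrite(f,im[:,:,::-1]); return im
def tool():
    o=telemetry.get_obs(); T=np.eye(4); T[:3,:3]=R.from_euler('xyz',o['orientation'],degrees=True).as_matrix(); T[:3,3]=o['tool_pos']; return T
def cam(name,T=None):
    c=viewer.camera_info(name); E=T@c['tool_from_camera'] if name=='wrist' else np.array(c['extrinsics']); return np.array(c['intrinsics']),c['k1'],E
def ray(cm,uv):
    K,k,E=cm; d=np.linalg.solve(K,[uv[0],uv[1],1.])[:2]; s=d.copy()
    for _ in range(30): s=d/(1+k*(s@s))
    v=E[:3,:3]@np.array([s[0],s[1],1]); return E[:3,3],v/np.linalg.norm(v)
def atz(cm,uv,z):
    o,v=ray(cm,uv); return o+v*(z-o[2])/v[2]
def tri(*a):
    A=0;b=0
    for cm,uv in a:
        o,v=ray(cm,uv);P=np.eye(3)-np.outer(v,v);A=A+P;b=b+P@o
    return np.linalg.solve(A,b)
def proj(cm,p):
    K,k,E=cm; q=E[:3,:3].T@(np.array(p)-E[:3,3]); s=q[:2]/q[2]; s=s*(1+k*(s@s)); return (K@[s[0],s[1],1])[:2]
E
python3 - <<'E'
from h import *
np.set_printoptions(precision=4,suppress=True)
print(telemetry.get_obs())
a=[save(n,f'pics/{n}0.png') for n in ('top','side')]
save('wrist','pics/wrist0.png')
for n in('top','side'): print(n,cam(n))
print(viewer.camera_info('wrist'))
E
```

```text
{'clock': 0.0, 'joint_pos': array([ 86.8085,  20.5906,   0.6329,  -0.0199, -70.136 , -16.5073]), 'qvel': array([-0.0497, -0.074 , -0.0073, -0.0394,  0.0404,  0.0044]), 'tau': array([  0.0001, -58.271 ,  29.3079,   6.9978,   0.0072,  -0.0002]), 'tool_pos': array([0.2274, 0.635 , 0.2256]), 'orientation': array([179.9048,  -0.0087, -19.7055]), 'force': array([-0.2801, -0.189 ,  0.2738]), 'moment': array([0.025 , 0.0233, 0.0536]), 'gripper_force': 0.0, 'opening': 0.08759749459170975}
top (array([[395.5235,   0.    , 280.6852],
       [  0.    , 395.5235, 208.827 ],
       [  0.    ,   0.    ,   1.    ]]), 0.017612609232298487, array([[ 0.0267, -0.9845,  0.1731,  0.339 ],
       [-0.9994, -0.0297, -0.0149, -0.041 ],
       [ 0.0198, -0.1726, -0.9848,  1.2565],
       [ 0.    ,  0.    ,  0.    ,  1.    ]]))
side (array([[416.7947,   0.    , 282.2708],
       [  0.    , 416.7947, 206.1055],
       [  0.    ,   0.    ,   1.    ]]), -0.030363130074263667, array([[ 0.6976, -0.4378,  0.5672, -0.0614],
       [-0.7165, -0.4253,  0.553 , -0.6455],
       [-0.0009, -0.7921, -0.6104,  0.7373],
       [ 0.    ,  0.    ,  0.    ,  1.    ]]))
{'intrinsics': array([[296.7545,   0.    , 282.6329],
       [  0.    , 296.7545, 207.6426],
       [  0.    ,   0.    ,   1.    ]]), 'k1': -0.004817193399227682, 'tool_from_camera': array([[ 0.0011, -0.9646, -0.2636,  0.0703],
       [ 1.    ,  0.0012, -0.0003, -0.0018],
       [ 0.0006, -0.2636,  0.9646, -0.1571],
       [ 0.    ,  0.    ,  0.    ,  1.    ]])}
```

View pics/top0.png

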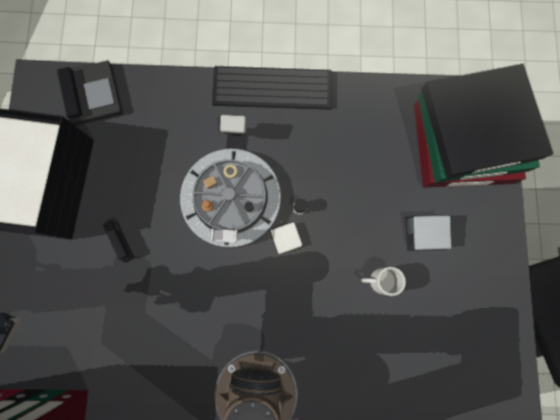

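View pics/side0.png

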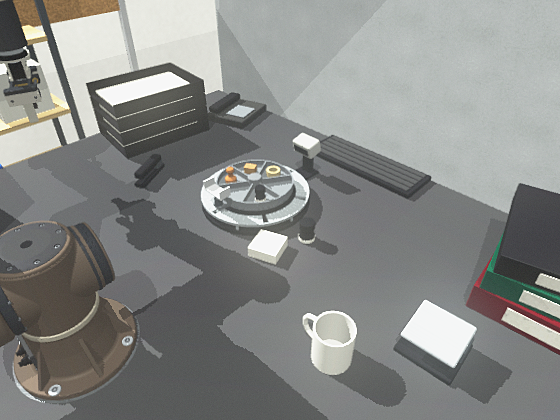

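The carousel is at top (230,197) and side (257,192). The pad is on its near side at top (224,236) and side (212,190), and the reader is at top (232,125). There are two dark jars. The one in the tray, top (249,207), is the small ink jar. The one on the desk, top (300,206), is the larger look-alike. Next I'll enlarge the carousel in both views.

```bash
python3 - <<'E'
from h import *
a=cv2.imread('pics/top0.png')[140:255,170:320]; b=cv2.imread('pics/side0.png')[130:255,190:325]
a=cv2.resize(a,None,fx=4,fy=4,interpolation=2)[:,:600]
b=cv2.resize(b,None,fx=4,fy=4,interpolation=2)
cv2.imwrite('pics/ca.png',a); cv2.imwrite('pics/cb.png',b)
E
```

```text
(no output)
```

View pics/ca.png

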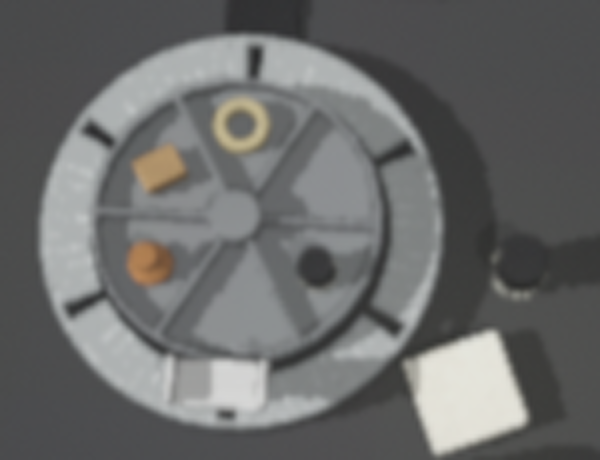

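View pics/cb.png

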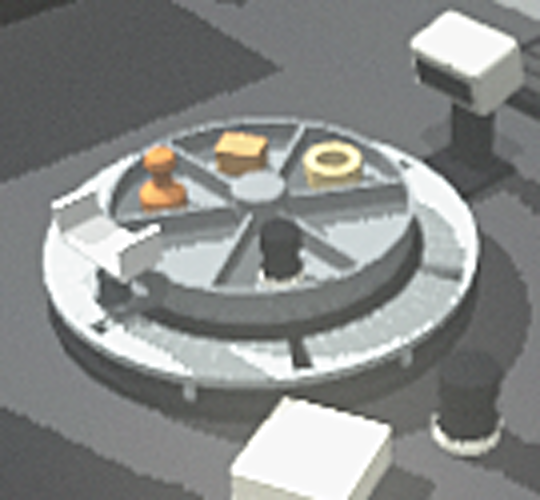

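In the top crop the hub is at (233,215) and the U pad spans (168–267, 358–408), with its floor centre near (217,383). In the side crop the hub is at (259,186) and the pad floor centre is near (107,238). Side-crop (282,250) is the ink jar in the tray and (470,400) is the larger look-alike. Next I'll triangulate.

```bash
python3 - <<'E'
from h import *
np.set_printoptions(precision=4,suppress=True)
t,s=cam('top'),cam('side')
ft=lambda x,y:((x+.5)/4-.5+170,(y+.5)/4-.5+140)
fs=lambda x,y:((x+.5)/4-.5+190,(y+.5)/4-.5+130)
P={}
for n,a,b in [('hub',(233,215),(259,186)),('pad',(217,383),(107,238)),('reader',None,None)]:
    if a: P[n]=tri((t,ft(*a)),(s,fs(*b))); print(n,P[n])
print('hub@.086',atz(t,ft(233,215),.086),atz(s,fs(259,186),.086))
print('pad@.1',atz(t,ft(217,383),.1),atz(s,fs(107,238),.1))
# ring circle centre, holes
print('ring near hole,far hole',atz(t,ft(227,414),.038),atz(t,ft(255,62),.038))
print('holes',*[atz(t,ft(*q),.038) for q in[(98,133),(86,304),(395,152),(386,320)]])
for w in [(168,358),(168,405),(267,360),(267,408)]: print('wall',atz(t,ft(*w),.122)[:2])
E
```

```text
hub [0.5889 0.1011 0.0839]
pad [0.4586 0.1047 0.1035]
hub@.086 [0.5872 0.1018 0.086 ] [0.5883 0.0979 0.086 ]
pad@.1 [0.4584 0.1055 0.1   ] [0.462  0.1084 0.1   ]
ring near hole,far hole [0.4412 0.1044 0.038 ] [0.7227 0.0963 0.038 ]
holes [0.6602 0.2172 0.038 ] [0.5233 0.2177 0.038 ] [ 0.6523 -0.0178  0.038 ] [ 0.5177 -0.0151  0.038 ]
wall [0.4731 0.1387]
wall [0.4394 0.1368]
wall [0.4737 0.0677]
wall [0.4392 0.0661]
```

Emit:
carry_out(rows=[[0.03, 0.032, 0, 0, 0, 0], [0.07, 0.074, 0, 0, 0, 0], [0.11, 0.117, 0, 0, 0, 0], [0.15, 0.16, 0, 0, 0, 0], [0.19, 0.203, 0, 0, 0, 0], [0.23, 0.246, 0, 0, 0, 0], [0.27, 0.289, 0, 0, 0, 0], [0.3, 0.321, 0, 0, 0, 0]], grip=-1)

```text
clock: 1.15
tool_pos: [0.4021, 0.2299, 0.2267]
orientation: [-180.0, -0.0, -19.7]
force: [0.5, 0.7, -0.5]
opening: 0.0128
gripper_force: 0.0
```

Emit:
carry_out(rows=[[0.03, 0.032, 0.01, 0, 0, -0.1], [0.06, 0.064, 0.02, 0, 0, -0.2], [0.085, 0.09, 0.03, 0, 0, -0.28], [0.096, 0.102, 0.037, 0, 0, -0.32], [0.096, 0.102, 0.037, 0, 0, -0.32], [0.096, 0.102, 0.037, 0, 0, -0.32]])

```text
clock: 1.9
tool_pos: [0.4578, 0.104, 0.1898]
orientation: [-180.0, -0.0, -1.4]
force: [-0.5, -0.1, -0.2]
opening: 0.0004
gripper_force: 0.0
```

```bash
python3 - <<'E'
from h import *
np.set_printoptions(precision=4,suppress=True)
o=telemetry.get_obs(); print(o['tool_pos'],o['orientation'],o['force'],o['opening'],o['joint_pos'])
np.save('T1.npy',tool()); im=save('wrist','pics/w1.png')
T=np.load('T1.npy');c=cam('wrist',T)
print([proj(c,p) for p in[(.587,.1005,.086),(.458,.103,.1)]])
E
```

```text
[0.4578 0.104  0.1898] [-179.9921   -0.0124   -1.4153] [-0.5494 -0.0824 -0.1549] 0.00044093968391430816 [ 36.9194   2.5734 -27.4535   0.0018 -59.9586  51.6644]
[array([285.7764,  50.8524]), array([286.1473, 211.2449])]
```

View pics/w1.png

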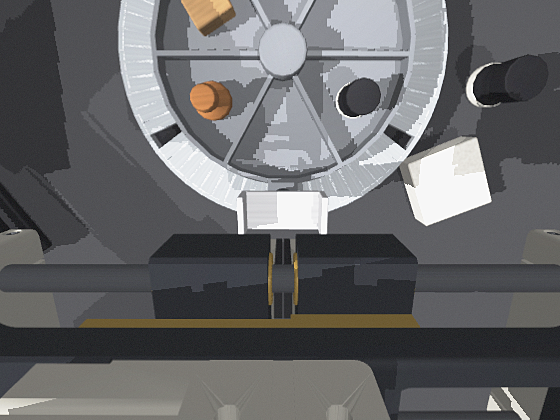

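The pad floor is at (282,211) between its walls at columns 243 and 322, and the hub is at (282,50). The shut fingers are centred at column 284, so they are aligned to within about 1 mm. I'll go down now.

Emit:
carry_out(rows=[[0, -0.001, 0.03, 0, 0, 0], [0, -0.001, 0.06, 0, 0, 0], [0, -0.001, 0.08, 0, 0, 0], [0, -0.001, 0.084, 0, 0, 0], [0, -0.001, 0.084, 0, 0, 0]])

```text
clock: 2.58
tool_pos: [0.4581, 0.1053, 0.1061]
orientation: [-180.0, -0.0, -1.3]
force: [-0.2, -0.4, 0.6]
opening: 0.0002
gripper_force: 0.0
```

Emit:
carry_out(rows=[[0, 0, 0.003, 0, 0, 0], [0, 0, 0.006, 0, 0, 0], [0, 0, 0.009, 0, 0, 0], [0, 0, 0.011, 0, 0, 0], [0, 0, 0.011, 0, 0, 0], [0, 0, 0.011, 0, 0, 0]])

```text
clock: 3.32
tool_pos: [0.4581, 0.1049, 0.0948]
orientation: [-180.0, -0.0, -1.4]
force: [-0.7, 0.0, 3.9]
opening: 0.0002
gripper_force: 2.3
```

Emit:
carry_out(rows=[[0, 0, 0.003, 0, 0, 0], [0, 0, 0.006, 0, 0, 0], [0, 0, 0.0075, 0, 0, 0], [0, 0, 0.0075, 0, 0, 0], [0, 0, 0.0075, 0, 0, 0]])

```text
clock: 3.95
tool_pos: [0.4581, 0.1048, 0.0876]
orientation: [-180.0, -0.0, -1.3]
force: [-2.3, -0.1, 9.1]
opening: 0.0003
gripper_force: 4.6
```

Emit:
carry_out(rows=[[0, -0.003, 0, 0, 0, 0], [0, -0.006, 0, 0, 0, 0], [0, -0.009, 0, 0, 0, 0], [0, -0.012, 0, 0, 0, 0], [0, -0.014, 0, 0, 0, 0], [0, -0.014, 0, 0, 0, 0]])

```text
clock: 4.7
tool_pos: [0.4592, 0.1193, 0.0877]
orientation: [-180.0, -0.1, -1.3]
force: [1.1, 0.9, 7.3]
opening: 0.0007
gripper_force: 3.4
```

Emit:
carry_out(rows=[[0.001, -0.0064, 0, 0, 0, 0.05], [0.0021, -0.0127, 0, 0, 0, 0.1], [0.0036, -0.019, 0, 0, 0, 0.15], [0.0054, -0.0252, 0, 0, 0, 0.2], [0.0054, -0.0252, 0, 0, 0, 0.2], [0.0054, -0.0252, 0, 0, 0, 0.2]])

```text
clock: 5.45
tool_pos: [0.4653, 0.1444, 0.0878]
orientation: [-179.9, -0.1, -12.8]
force: [1.5, -0.6, 6.3]
opening: 0.0004
gripper_force: 3.4
```

```bash
python3 - <<'E'
from h import *
np.set_printoptions(precision=4,suppress=True)
o=telemetry.get_obs(); print(o['tool_pos'],o['orientation'],o['force'])
save('wrist','pics/w2.png');
E
```

```text
[0.4653 0.1444 0.0878] [-179.9266   -0.111   -12.7878] [ 1.5399 -0.6074  6.3208]
```

View pics/w2.png

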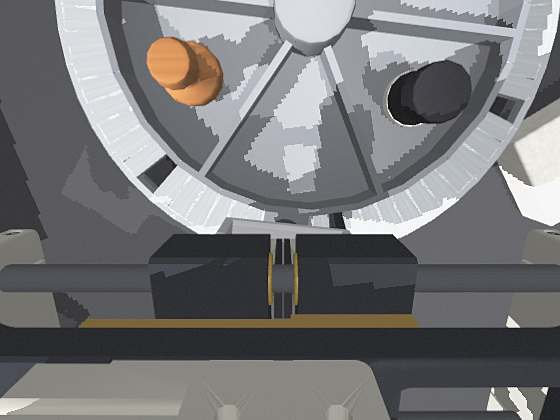

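The carousel has turned about 0.29 rad. The pad edge at (230–355, 220–232) is tilted about 5° clockwise relative to the tool, and the stamp at (180,70) and ink jar at (430,90) are still standing. I'll lift clear of the floor, align the tool and push on the wall.

Emit:
carry_out(rows=[[0, 0, -0.004, 0, 0, 0], [0, 0, -0.01, 0, 0, 0], [0, 0, -0.015, 0, 0, 0.04], [0, 0, -0.015, 0, 0, 0.09], [0, 0, -0.015, 0, 0, 0.09]])

```text
clock: 6.12
tool_pos: [0.4636, 0.1435, 0.1018]
orientation: [180.0, 0.0, -18.0]
force: [0.1, -0.3, -0.2]
opening: 0.0003
gripper_force: 0.0
```

Emit:
carry_out(rows=[[0.0004, -0.0077, 0, 0, 0, 0.06], [0.0013, -0.0154, 0, 0, 0, 0.12], [0.0026, -0.0231, 0, 0, 0, 0.18], [0.0044, -0.0306, 0, 0, 0, 0.24], [0.0066, -0.038, 0, 0, 0, 0.3], [0.0093, -0.0452, 0, 0, 0, 0.36], [0.0093, -0.0452, 0, 0, 0, 0.36]])

```text
clock: 7.0
tool_pos: [0.4867, 0.1839, 0.1016]
orientation: [179.9, 0.0, -38.5]
force: [0.3, 0.4, 0.6]
opening: 0.0004
gripper_force: 0.0
```

```bash
python3 - <<'E'
from h import *
np.set_printoptions(precision=4,suppress=True)
o=telemetry.get_obs(); print(o['tool_pos'],o['orientation'],o['force'])
a=save('wrist','x.png')[:,:,::-1][:260]; b=cv2.imread('pics/x.png') if 0 else save('top','x.png')[:,:,::-1][140:255,170:320]
b=cv2.resize(b,None,fx=2.9,fy=2.9,interpolation=2)
c=np.zeros((600,560,3),np.uint8); c[:260]=a; c[262:262+b.shape[0],:b.shape[1]]=b[:338]
cv2.imwrite('pics/w3.png',c)
E
```

```text
[0.4867 0.1839 0.1016] [179.9483   0.0149 -38.5284] [0.2905 0.384  0.5872]
```

View pics/w3.png

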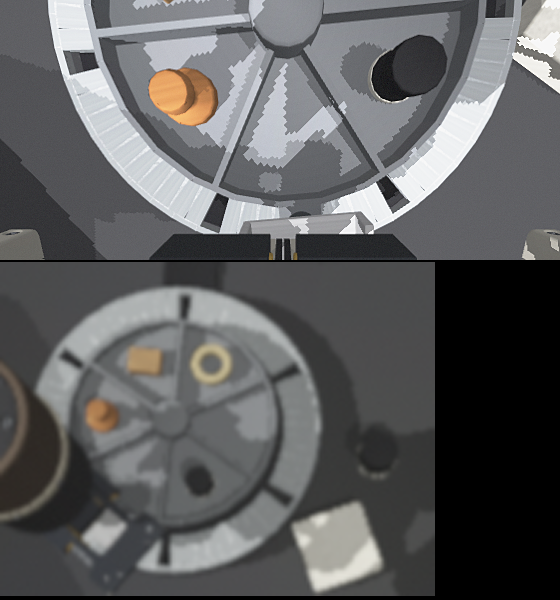

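The pad is at wrist (245–370, 212–222), its centre at column 308 and the finger at 284. So the finger is on the leading wall, the turn is about 0.57 rad, and all four small items are standing. I'll continue, slowing near the hole.

Emit:
carry_out(rows=[[0.0004, -0.0078, -0.001, 0, 0, 0.05], [0.0012, -0.0155, -0.001, 0, 0, 0.1], [0.0025, -0.0232, -0.001, 0, 0, 0.14], [0.0042, -0.0307, -0.001, 0, 0, 0.18], [0.0056, -0.0357, -0.001, 0, 0, 0.21], [0.0072, -0.0406, -0.001, 0, 0, 0.25], [0.0085, -0.0443, -0.001, 0, 0, 0.28], [0.0085, -0.0443, -0.001, 0, 0, 0.28]])

```text
clock: 8.1
tool_pos: [0.5216, 0.2133, 0.103]
orientation: [-180.0, -0.0, -54.6]
force: [-1.0, -0.8, -0.9]
opening: 0.0003
gripper_force: 0.8
```

```bash
python3 - <<'E'
from h import *
np.set_printoptions(precision=4,suppress=True)
T=tool();o=telemetry.get_obs(); print(o['tool_pos'],o['orientation'],o['force'])
c=np.linalg.inv(T)@[.587,.102,T[2,3],1]; print('hub in tool',c)
a=save('wrist','x.png')[:,:,::-1][:260]; b=save('top','x.png')[:,:,::-1][140:255,170:320]
b=cv2.resize(b,None,fx=2.9,fy=2.9,interpolation=2)
c=np.zeros((600,560,3),np.uint8); c[:260]=a; c[262:262+b.shape[0],:b.shape[1]]=b[:338]
cv2.imwrite('pics/w4.png',c)
E
```

```text
[0.5216 0.2133 0.103 ] [-179.9745   -0.0093  -54.6102] [-1.0146 -0.7756 -0.8693]
hub in tool [0.1286 0.0111 0.     1.    ]
```

View pics/w4.png

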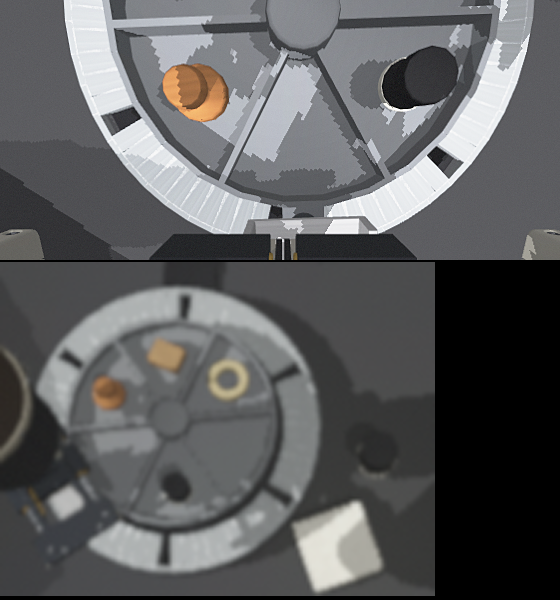

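The pad at wrist (248–372, 218–222) is nearly aligned with the tool. The next hole at (275,212) is about 28 px ahead of the plunger at (303,215), so roughly 0.11 rad remains. I'll creep from here.

Emit:
carry_out(rows=[[0.0002, -0.0015, 0, 0, 0, 0.011], [0.0003, -0.003, 0, 0, 0, 0.022], [0.0004, -0.0043, 0, 0, 0, 0.033], [0.0006, -0.0057, 0, 0, 0, 0.044], [0.0008, -0.0071, 0, 0, 0, 0.055], [0.001, -0.0085, 0, 0, 0, 0.066], [0.0012, -0.0099, 0, 0, 0, 0.077], [0.0014, -0.0109, 0, 0, 0, 0.085]])

```text
clock: 9.2
tool_pos: [0.531, 0.2185, 0.103]
orientation: [-180.0, 0.0, -59.5]
force: [-1.5, -0.9, 1.7]
opening: 0.0004
gripper_force: 0.9
```

Emit:
carry_out(rows=[[0, -0.0005, 0, 0, 0, 0.004], [0, -0.001, 0, 0, 0, 0.008], [0, -0.0015, 0, 0, 0, 0.012], [0, -0.002, 0, 0, 0, 0.015], [0, -0.002, 0, 0, 0, 0.015]])

```text
clock: 9.82
tool_pos: [0.5328, 0.2195, 0.1031]
orientation: [-180.0, 0.0, -60.4]
force: [-0.8, 0.4, -0.4]
opening: 0.0006
gripper_force: 0.1
```

Emit:
carry_out(rows=[[0, -0.0005, 0, 0, 0, 0.004], [0, -0.001, 0, 0, 0, 0.008], [0, -0.0015, 0, 0, 0, 0.011], [0, -0.0015, 0, 0, 0, 0.011]])

```text
clock: 10.32
tool_pos: [0.5341, 0.2203, 0.1031]
orientation: [-180.0, 0.0, -61.0]
force: [-0.5, 0.3, 0.6]
opening: 0.0003
gripper_force: 0.0
```

Emit:
carry_out(rows=[[0, -0.0005, 0, 0, 0, 0.004], [0, -0.001, 0, 0, 0, 0.008], [0, -0.001, 0, 0, 0, 0.008], [0, -0.001, 0, 0, 0, 0.008]])

```text
clock: 10.82
tool_pos: [0.5348, 0.2207, 0.1031]
orientation: [180.0, -0.0, -61.5]
force: [0.3, -0.3, 0.0]
opening: 0.0005
gripper_force: 0.0
```

Emit:
carry_out(rows=[[0, -0.0005, 0, 0, 0, 0.004], [0, -0.001, 0, 0, 0, 0.008], [0, -0.001, 0, 0, 0, 0.008], [0, -0.001, 0, 0, 0, 0.008]])

```text
clock: 11.32
tool_pos: [0.5357, 0.2211, 0.103]
orientation: [180.0, -0.0, -61.9]
force: [-0.4, -0.1, 0.6]
opening: 0.0005
gripper_force: 0.0
```

```bash
python3 - <<'E'
from h import *
np.set_printoptions(precision=4,suppress=True)
T=tool();o=telemetry.get_obs(); print(o['tool_pos'],o['orientation'],o['force'],o['gripper_force'])
a=save('wrist','x.png')[:,:,::-1][:260]; b=save('side','x.png')[:,:,::-1][130:255,190:325]
b=cv2.resize(b,None,fx=2.7,fy=2.7,interpolation=2)
c=np.zeros((600,560,3),np.uint8); c[:260]=a; c[262:262+b.shape[0],:b.shape[1]]=b[:338]
cv2.imwrite('pics/w5.png',c)
E
```

```text
[0.5357 0.2211 0.103 ] [179.9969  -0.0023 -61.9243] [-0.4427 -0.1105  0.5833] 0.0
```

View pics/w5.png

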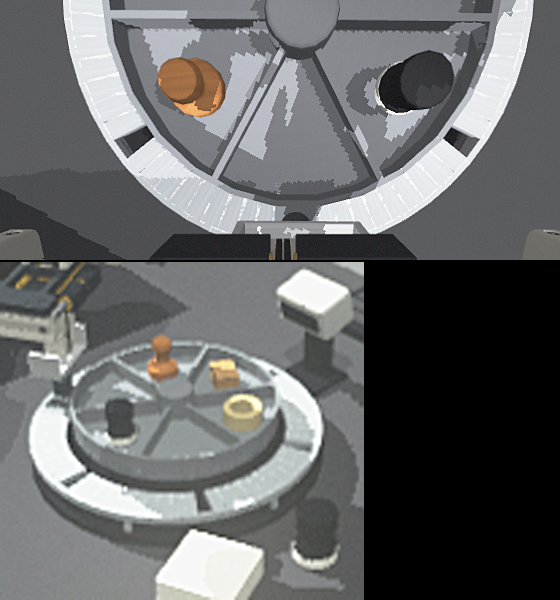

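The pad spans (236–367, 222), which is wider than before, so it has risen. Its plunger at (298,215) sits midway between the ring holes at (137,140) and (460,140), and all four items are standing. I'll confirm the lock with a gentle push on the wall.

Emit:
carry_out(rows=[[0, -0.001, 0, 0, 0, 0], [0, -0.002, 0, 0, 0, 0], [0, -0.002, 0, 0, 0, 0]])

```text
clock: 11.8
tool_pos: [0.5375, 0.2221, 0.103]
orientation: [-180.0, -0.0, -61.9]
force: [0.3, 0.7, 0.0]
opening: 0.0003
gripper_force: 0.0
```

Emit:
carry_out(rows=[[0, -0.001, 0, 0, 0, 0], [0, -0.002, 0, 0, 0, 0], [0, -0.002, 0, 0, 0, 0]])

```text
clock: 12.18
tool_pos: [0.5393, 0.223, 0.103]
orientation: [180.0, -0.0, -61.9]
force: [0.5, 1.6, -1.1]
opening: 0.0003
gripper_force: 0.0
```

Emit:
carry_out(rows=[[0, -0.0005, 0, 0, 0, 0], [0, -0.001, 0, 0, 0, 0], [0, -0.0015, 0, 0, 0, 0], [0, -0.0015, 0, 0, 0, 0]])

```text
clock: 12.68
tool_pos: [0.5406, 0.2237, 0.103]
orientation: [180.0, -0.0, -61.9]
force: [0.1, -0.3, -0.4]
opening: 0.0005
gripper_force: 0.0
```

Emit:
carry_out(rows=[[0, -0.0005, 0, 0, 0, 0], [0, -0.001, 0, 0, 0, 0], [0, -0.0015, 0, 0, 0, 0], [0, -0.0015, 0, 0, 0, 0]])

```text
clock: 13.18
tool_pos: [0.5413, 0.224, 0.1029]
orientation: [179.9, -0.0, -61.9]
force: [-3.8, -2.2, 3.0]
opening: 0.0008
gripper_force: 2.3
```

Emit:
carry_out(rows=[[0, -0.0005, 0, 0, 0, 0], [0, -0.0005, 0, 0, 0, 0]])

```text
clock: 13.42
tool_pos: [0.5414, 0.224, 0.1029]
orientation: [179.9, -0.0, -61.9]
force: [-6.0, -1.9, 4.5]
opening: 0.0002
gripper_force: 3.3
```

Emit:
carry_out(rows=[[0, 0.006, 0, 0, 0, 0], [0, 0.012, 0, 0, 0, 0], [0, 0.013, 0, 0, 0, 0], [0, 0.013, -0.01, 0, 0, 0], [0, 0.013, -0.03, 0, 0, 0], [0, 0.013, -0.06, 0, 0, 0], [0, 0.013, -0.09, 0, 0, 0], [0, 0.013, -0.09, 0, 0, 0]])

```text
clock: 14.42
tool_pos: [0.5325, 0.2196, 0.1966]
orientation: [-179.7, 0.0, -61.9]
force: [0.0, 0.2, -0.5]
opening: 0.0006
gripper_force: 0.0
```

```bash
python3 - <<'E'
from h import *
T=tool();print(T[:3,3])
a=save('wrist','x.png')[:,:,::-1][:260]; b=save('side','x.png')[:,:,::-1][130:255,190:325]
b=cv2.resize(b,None,fx=2.7,fy=2.7,interpolation=2)
c=np.zeros((600,560,3),np.uint8); c[:260]=a; c[262:262+b.shape[0],:b.shape[1]]=b[:338]
cv2.imwrite('pics/w6.png',c)
E
```

```text
[0.53249324 0.21958394 0.19656765]
```

View pics/w6.png

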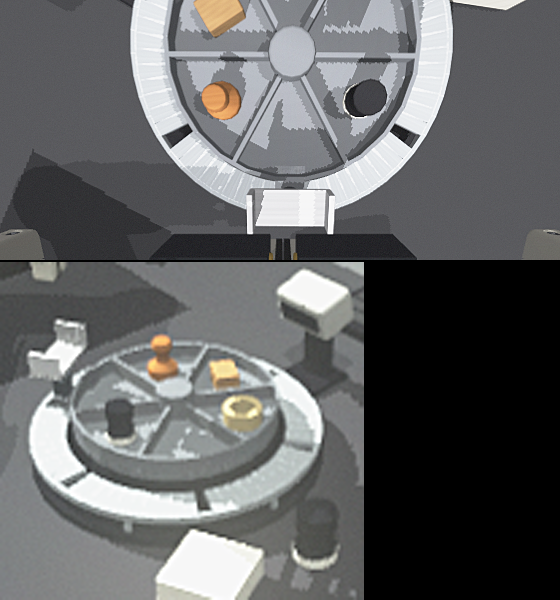

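The wall didn't move under 6 N, so the carousel is locked. The pad at (290,210) is up, the items are standing and the tool is clear, so I'll hand in.

```bash
python3 -c "
from h import *
print(workorder.close_job())"
```

```text
the job is handed in; nothing more can be done
None
```

I turned the carousel clockwise one hole and handed the job in: the pad is back up, a push of about 6 N on its wall did not move it, and the four small items are still standing in their compartments.

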